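Fit the selector shaft by feel and push-turn it one position

TASK

Take the selector shaft (the one with the flat-sided bar head) from the wooden stand, let its flatted end down the bore in the gear case's cover, and turn it on top of the spring-loaded selector inside, without turning the selector itself, until the end drops into the slot and the shaft is fully home; then push the shaft down against the spring, turn it clockwise (seen from above) about 60 degrees until the selector stops at its next position, and let it spring all the way back up with the shaft upright and still fully home. Let go, and leave the rest of the bench as it is.

Things in the scene. Friction and masses are not known exactly. Their poses are not given: they have to be found in the camera images.
- selector_shaft: Steel shaft 99 mm long, 0.24 kg, upright in a stand hole. Origin: centre of its lower end (10 mm above the bench at the start), z up the shaft. From below: a flatted end 14 mm long (22 mm along x, two flats 13 mm apart facing +y and -y), a round stem 22 mm across to 59 mm, a bar head from 59 to 99 mm. Half a turn makes no difference to the fit.
- head (a point): Centre of the selector shaft's bar head, 79 mm above its lower end. The head is 34 mm long along the shaft's x, 16 mm thick along its y, 40 mm tall: grip it across the 16 mm.
- stand: Fixed wooden block, 64 mm (x) by 160 mm (y), 45 mm tall, with two round holes 24.5 mm across and 35 mm deep on its y line, 45 mm either side of its centre. Origin under its centre. Which hole holds which shaft varies.
- case: Fixed cast-aluminium gear case, 130 mm (x) by 200 mm (y), 70 mm tall; bolt heads 5 mm higher, 55 mm either side of the middle; a round output boss on its +y end. Origin under its centre, z up. The bore goes down through the middle of its cover.
- bore (a point): Centre of the bore's mouth on the case's top face, 70 mm above the bench. The bore is round, 25 mm across with a 4 mm chamfer, 18 mm deep, and leads to the selector.
- selector_face (a point): Centre of the selector's top face, 50 mm above the bench, under the bore (axes as the case's): a steel disc with a straight slot 16 mm wide and deep. The shaft rests on the face until its flats are within about 10 degrees of the slot, then drops 14 mm: home, lower end 36 mm above the bench. The slot's direction is not given: it lies within 46 degrees either way of the case's x axis.
- selector (a joint): Turn of the selector, clockwise from above, rad: 0 at the start, 1.047 (60 degrees) at the next position, with firm stops at both. A lock holds it at both unless it is pushed down more than about 5 mm. The shaft has about 10 degrees of play to either side in the slot, so it may have to be turned 60 to 80 degrees.
- plunge (a joint): How far the selector is pushed down against its spring, m: 0 up (at rest, locked), 0.007 right down. It begins to yield at about 10 N and takes about 15 N at the bottom; it also yields, up to 7 mm, under a shaft that is not in the slot but pressed harder than that. The spring lifts selector and shaft back up when let go, at either position.
- plain_shaft: Round shaft 22 mm across with a round head (30 mm across, 30 mm tall, no flats), 89 mm long, standing in the other hole of the stand. Origin at the centre of its lower end. Leave it.
- spray_can: Blue spray can, 54 mm across, 170 mm tall, standing; origin under its centre.
- gear: Loose steel gear lying flat, 82 mm across, 26 mm tall; origin under its centre.
- hammer: Hammer lying on the bench; origin under its middle.
- wrench: Open-ended wrench lying on the bench; origin under its middle.
- screwdriver: Screwdriver lying on the bench; origin under its middle.
- jar: Small clear jar with a red cap, 64 mm across, 75 mm tall; origin under its centre.
- race: Steel bearing race lying flat, 60 mm across, 16 mm tall; origin under its centre.
Not all that is in view belongs to the job. What is shaped like the selector_shaft but yellow is not meant.

How it is judged:
On the way, in this order (a step that is already met when the one before it is completed fails the run):
1. The selector shaft has dropped into the slot and is fully home, the selector not yet turned (z of selector_shaft in the frame of case between 0.025 and 0.0395 m and horizontal distance between selector_shaft and bore below 0.004 m and angle between selector_shaft's own z axis and vertical below 0.12 rad and value of joint selector below 0.25 rad), for 0.1 s.
2. The selector has been pushed and turned to its next position (value of joint selector above 0.97 rad), for 0.2 s.
At the end, for the whole second after the job is handed in: The selector stands at its next position (over 0.97 rad) and has sprung back up (pushed down less than 1.5 mm); the selector shaft stands in it, lower end less than 39.5 mm (and more than 25 mm) above the case's underside, within 4 mm of the bore's axis, tilted less than 0.12 rad, at rest (z of selector_shaft in the frame of case between 0.025 and 0.0395 m and horizontal distance between selector_shaft and bore below 0.004 m and angle between selector_shaft's own z axis and vertical below 0.12 rad and value of joint selector above 0.97 rad and value of joint plunge below 0.0015 m and linear speed of selector_shaft below 0.02 m/s); the robot touches nothing.
It fails at once if The plain shaft is moved by more than 20 mm (distance of plain_shaft from where it was at the start of the episode above 0.02 m).
It fails at once if The spray can, gear, hammer, wrench, screwdriver, jar or bearing race is moved by more than 30 mm (distance of any of spray_can, gear, hammer, wrench, screwdriver, jar, race from where it was at the start of the episode above 0.03 m).
It also fails if it takes over 58 s, if anything falls off the work surface, if the arm or the gripper's body presses on something with over 40 N, if the wrist force passes 120 N, or if a joint passes its speed limit or range.

ROBOT

A 7-joint arm with a two-finger parallel gripper is mounted at the origin on the work surface. World frame = base frame: x ahead of the robot, y to its left, z up, the work surface at z = 0. Lengths are in m, angles in rad, forces in N, time in s.
With the tool pointing down it reaches from about 0.425 to 1.025 m from the base axis. Payload 3.6 kg.
Tool frame: the origin (TCP) lies at the very end of the fingers, on their centre line; the grasp point (between the pads) lies 19 mm behind it; y points along the fingers, x is the direction in which the jaws open and shut, and the axes are right-handed (so a half turn about y gives the same grasp; the last joint's range is limited). The gripper opens to 85 mm and grips with 20 to 120 N. Pads are 22 mm wide; open, the fingers measure 114 mm over their backs; the gripper's body (76 mm by 85 mm) begins 54 mm behind the grasp point. The pads swing forward as they close: fully open they stand 13 mm farther back than shut.
Start: joints at [1.145, 0.591, 0.048, 1.609, -0.033, 0.943, -0.034], TCP at [0.237, -0.685, 0.231] pointing down, gripper open.
Joint ranges: [-2.69, 2.69], [-0.47, 2.24], [-1.27, 1.36], [0.19, 2.51], [-1.53, 4.68], [0.08, 2.07], [-3.09, 3.09]. Speed limits (rad/s): [2.57, 2.57, 3.14, 3.14, 3.14, 3.14, 3.14].

INTERFACE

Orientations are given as a rotation vector (axis times angle).
In Python, from cell import ctrl gives the robot as it stands. The module is installed in compiled form; this text tells all that it offers.
- The arm moves only by the tool jog_arm, never from a script. Its arguments are lists of equal length, an entry for each row: "slide": the shift along the world's x, y, z as a fraction of full scale, a list of three; "angular": the turn, a rotation vector about the world's x, y, z as a fraction of full scale, a list of three; "grip": the opening, from 0 (shut) to 1 (fully open). A call has 1 to 5 rows; each row shifts and turns the commanded pose from where the row before left it; what a row does not reach is not made up. Full scale, the value 1, is 60 mm for a shift and 0.1 rad for a turn. A row lasts 1/8 s, in which the tool goes at most 62.5 mm and 10.7 degrees, less where a joint would pass 70% of its speed; a pose out of reach is approached as far as the arm can. A call with a number of a shift or a turn outside -1 to 1 is refused whole. A call with a gripper value outside its range is refused whole. The fingers move at their own pace and stop on an object; "newtons" is the grip in N (left out, the last holds). Time passes only in rows, so rows that do not move let the fingers close. It gives the time, the measured TCP pose, the force and the opening at its end, in the units of the state.
- ctrl.read_state(): the state, without advancing time (a new reading comes with each control period).
- ctrl.capture(name): name is "side" or "top" or "wrist"; returns a dict with "frame" (420x560x3 uint8, blue, green, red), "depth" (420x560 float32, m along the optical axis (not along the pixel's ray), 0 where there is no reading), "fx", "fy", "cx", "cy" (pixels), "camera_from_world" (4x4, takes a point from world to camera coordinates); the wrist camera has in their place "T_tool_cam" (4x4, takes a point from camera to tool coordinates, whose origin is the TCP and whose axes are the tool frame's). Camera axes: x right, y down, z forward; pixel columns grow to the right and rows downward; lengths in m; the calibration is good to about 2 mm. The wrist camera is an equidistant fisheye: a pixel r from the principal point sees the ray r / f radians off the axis. A picture is of the moment at which its call begins: read the wrist's pose just before it.
- ctrl.close_job(): hands the job in, once; it reports no verdict.
Trained networks look in the newest picture that a camera, given by its name, has taken for a name from the list of things; names that differ only in an ending like _2 or _b are one class to them, and where a whole thing is asked for, a point or a joint stands for the part that bears it (a point fixed in the world has none). Each returns a list of dicts, best first, with "p" (0 to 1); they miss things now and then, are a little off and sometimes report something else, mostly with a low value. They report only what shows in the picture. A call takes as long as a camera call. They do not tell look-alikes from the thing itself.
- ctrl.search_frame(camera, label): "point" ([column, row] in pixels, amid what is visible of it).
- ctrl.landmark_of(camera, label): "point" ([column, row] in pixels: a listed point, or the origin of a listed thing).
The state is a dict: "t": time; "q": joint angles; "joint_velocities": joint speeds; "joint_efforts": joint torques, N m; "position": TCP position; "ee_rot": TCP orientation; "force": force on the tool from outside, world axes, zero at the start; "torque": the same for the moment, N m; "opening": opening from 0.0 (shut) to 1.0 (fully open).
Only numpy, scipy, OpenCV 4.12 (cv2) and the standard library are available. Lean on these libraries where they do the work, as an engineer would, in place of code of your own. Each camera call takes 0.05 s, during which the arm holds its last target.

## Working session

There is one attempt and no reset: what is moved stays moved. The work goes in short steps, Python scripts to look and compute and a tool call to move; the robot and the scene stay as the last step left them, time stands still between calls to the robot, and variables do not carry over. Pictures are saved under pics/ and viewed, and the job is handed in when it is done.

Besides the shell and the picture viewer there is one more tool, called after "Emit:" in YAML: its name, and indented under it one key for each argument. jog_arm: Moves the arm, as the interface text tells. Its arguments: {"type":"object","properties":{"slide":{"type":"array","items":{"type":"array","items":{"type":"number"}}},"angular":{"type":"array","items":{"type":"array","items":{"type":"number"}}},"grip":{"type":"array","items":{"type":"number"}},"newtons":{"type":"number"}},"required":["slide","angular","grip"]}

```bash
mkdir -p pics
cat > h.py <<'E'
import numpy as np, cv2
from cell import ctrl
from scipy.spatial.transform import Rotation as R
def world(c,u,v,z=None,d=None):
    T=np.linalg.inv(c["camera_from_world"])
    r=np.array([(u-c["cx"])/c["fx"],(v-c["cy"])/c["fy"],1.0])
    o=T[:3,3]; dr=T[:3,:3]@r
    if d is None: d=(z-o[2])/dr[2]
    return o+d*dr
E
python3 - <<'E'
from h import *
s=ctrl.read_state(); print(s)
for n in ["side","top","wrist"]:
    c=ctrl.capture(n); cv2.imwrite(f"pics/{n}0.png",c["frame"]); np.save(f"{n}0.npy",c,allow_pickle=True)
    print(n,c["fx"],c["cx"],c["cy"],c.get("camera_from_world",c.get("T_tool_cam")))
    for l in ["selector_shaft","head","bore","case","stand","plain_shaft","selector_face","spray_can"]:
        print(l,[(np.round(x["point"]),round(x["p"],2)) for x in ctrl.landmark_of(n,l)[:3]])
E
```

```text
{'t': 0.0, 'q': array([ 1.14453078,  0.59208867,  0.04829556,  1.60984269, -0.03332105,
        0.94269614, -0.03370942]), 'joint_velocities': array([ 2.18210821e-05, -7.89659760e-04,  1.04221669e-03,  2.67748392e-03,
       -1.20801402e-04, -7.13576309e-04,  8.99297822e-04]), 'joint_efforts': array([ 3.75172676e-04, -5.48688805e+01,  1.54666565e+00, -1.98123264e+01,
        9.33960022e-03,  8.81527812e-03,  1.65199378e-05]), 'position': array([ 0.2365681 , -0.68443506,  0.23015516]), 'ee_rot': array([-1.34723124,  0.96200017, -0.95889596]), 'force': array([ 0.00868631, -0.32960849,  0.55444914]), 'torque': array([ 0.00435017,  0.06834427, -0.00079699]), 'opening': 1.0010999335588835}
side 409.98522747263894 274.89425105981593 214.52547536145684 [[-0.66951815 -0.74277937  0.00492514  0.30764421]
 [-0.57165245  0.51101322 -0.64193377  0.37196552]
 [ 0.47429835 -0.43260178 -0.76674427  0.80845475]
 [ 0.          0.          0.          1.        ]]
selector_shaft [(array([335., 185.]), 0.68), (array([297., 176.]), 0.51), (array([358., 218.]), 0.51)]
head [(array([336., 164.]), 0.77), (
[... 796 characters left out ...]
.]), 0.44)]
bore [(array([192., 200.]), 0.69)]
case [(array([197., 206.]), 0.96), (array([236., 265.]), 0.36)]
stand [(array([338., 215.]), 0.58)]
plain_shaft [(array([322., 218.]), 0.48)]
selector_face [(array([198., 203.]), 0.66)]
spray_can [(array([356., 160.]), 0.65)]
wrist 325.19226210127806 278.22959785863435 214.49260716236265 [[ 9.99999877e-01  2.58377385e-05  4.95721958e-04  5.81702781e-04]
 [-4.68521350e-04 -2.80803780e-01  9.59765085e-01 -1.41686827e-01]
 [ 1.63998759e-04 -9.59765199e-01 -2.80803733e-01  7.14387306e-02]
 [ 0.00000000e+00  0.00000000e+00  0.00000000e+00  1.00000000e+00]]
selector_shaft []
head []
bore []
case []
stand []
plain_shaft []
selector_face []
spray_can []
```

View pics/side0.png

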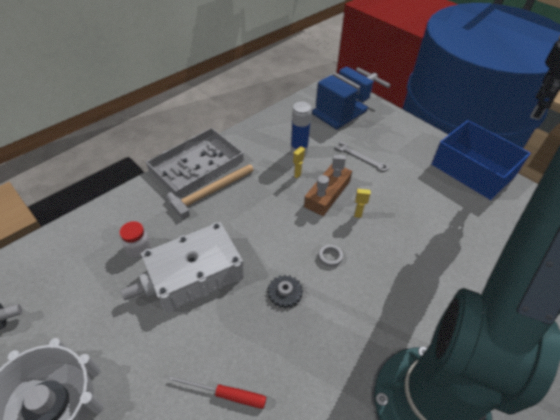

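View pics/top0.png

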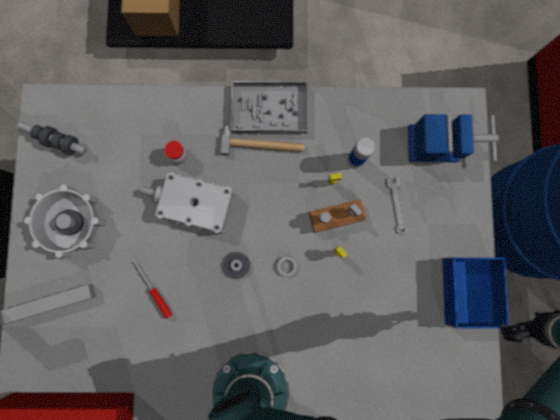

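View pics/wrist0.png

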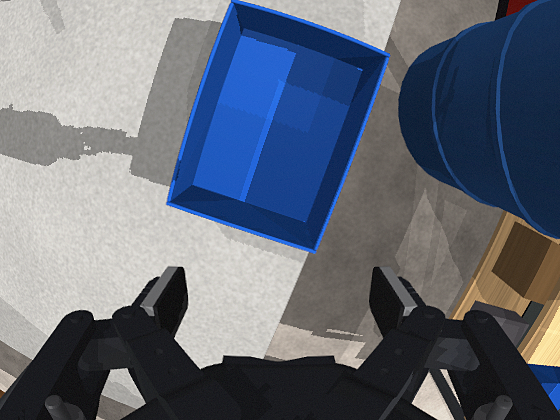

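The stand is at about (338,215) in the top view, with shafts at (325,217) and (355,210). The yellow look-alikes are at (335,178) and (341,252). The case is at (195,203). I'll zoom in next.

Run:
```python
from h import *
a=cv2.imread("pics/top0.png"); b=cv2.imread("pics/side0.png")
x=cv2.resize(a[160:270,290:400],(400,400),interpolation=cv2.INTER_CUBIC)
y=cv2.resize(b[130:230,285:385],(400,400),interpolation=cv2.INTER_CUBIC)
x2=cv2.resize(a[160:250,135:250],None,fx=3.4,fy=3.4)[:, :400]
cv2.imwrite("pics/z0.png",np.hstack([x,y])); cv2.imwrite("pics/z1.png",x2)
c=np.load("top0.npy",allow_pickle=True).item()
for u,v,z in [(325,216,.099),(355,210,.109),(195,202,.07),(338,215,.045),(335,178,.1),(341,252,.1)]:
    print((u,v),world(c,u,v,z=z).round(3), world(c,u,v,d=c["depth"][v,u]).round(3))
```

```text
(325, 216) [ 0.515 -0.215  0.099] [ 0.515 -0.215  0.102]
(355, 210) [ 0.532 -0.3    0.109] [ 0.532 -0.3    0.111]
(195, 202) [0.558 0.168 0.07 ] [0.562 0.174 0.037]
(338, 215) [ 0.524 -0.26   0.045] [ 0.525 -0.26   0.043]
(335, 178) [ 0.627 -0.245  0.1  ] [ 0.628 -0.245  0.096]
(341, 252) [ 0.412 -0.26   0.1  ] [ 0.412 -0.261  0.095]
```

View pics/z0.png

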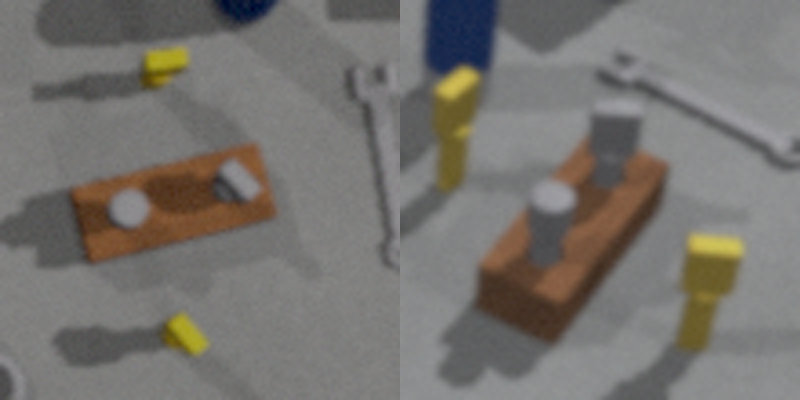

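View pics/z1.png

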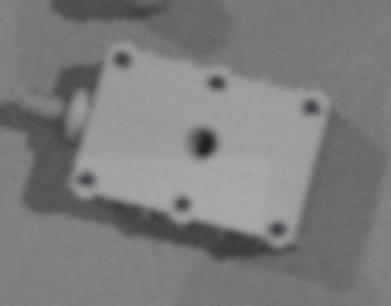

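```bash
cat >> h.py <<'E'
def yaw(s):
    M=R.from_rotvec(s["ee_rot"]).as_matrix(); return np.degrees(np.arctan2(M[1,0],M[0,0])),M
def wworld(c,s,u,v,z):
    M=R.from_rotvec(s["ee_rot"]).as_matrix(); T=c["T_tool_cam"]
    du,dv=u-c["cx"],v-c["cy"]; r=np.hypot(du,dv); th=r/c["fx"]
    ray=np.array([np.sin(th)*du/r,np.sin(th)*dv/r,np.cos(th)])
    d=M@(T[:3,:3]@ray); o=s["position"]+M@T[:3,3]
    return o+(z-o[2])/d[2]*d
def wpix(c,s,P):
    M=R.from_rotvec(s["ee_rot"]).as_matrix(); T=c["T_tool_cam"]
    p=np.linalg.inv(T)@np.r_[M.T@(np.array(P)-s["position"]),1]; p=p[:3]
    th=np.arctan2(np.hypot(p[0],p[1]),p[2]); a=np.arctan2(p[1],p[0])
    return np.array([c["cx"]+c["fx"]*th*np.cos(a),c["cy"]+c["fy"]*th*np.sin(a)])
E
python3 - <<'E'
from h import *
y,M=yaw(ctrl.read_state()); print(y); print(M.round(3))
c=np.load("top0.npy",allow_pickle=True).item()
for n,u,v,z in [("can",363,148,.17),("jar",174,150,.075),("gear",236,263,.026)]: print(n,world(c,u,v,z).round(3))
E
```

```text
-70.9300622990643
[[ 0.327 -0.     0.945]
 [-0.945  0.     0.327]
 [-0.    -1.    -0.   ]]
can [ 0.7   -0.315  0.17 ]
jar [0.714 0.234 0.075]
gear [0.379 0.047 0.026]
```

Emit:
jog_arm:
  slide:
    - [0.49,0.64,0]
    - [0.49,0.64,0]
    - [0.49,0.64,0]
    - [0.49,0.64,0]
    - [0.49,0.64,0]
  angular:
    - [0,0,0.54]
    - [0,0,0.54]
    - [0,0,0.54]
    - [0,0,0.54]
    - [0,0,0.54]
  grip: [1,1,1,1,1]

```text
t: 1.98
position: [0.3848, -0.4921, 0.2316]
ee_rot: [-1.436, 0.753, -0.754]
force: [0.1, 0.6, -0.4]
opening: 0.999
```

Emit:
jog_arm:
  slide:
    - [0.49,0.64,0]
    - [0.49,0.64,0]
    - [0.49,0.64,0]
    - [0.49,0.64,0]
    - [0.49,0.64,0]
  angular:
    - [0,0,0.54]
    - [0,0,0.54]
    - [0,0,0.54]
    - [0,0,0.54]
    - [0,0,0.54]
  grip: [1,1,1,1,1]

```text
t: 2.6
position: [0.5318, -0.3001, 0.2316]
ee_rot: [-1.501, 0.544, -0.545]
force: [0.2, -0.1, -0.8]
opening: 1.0
```

Emit:
jog_arm:
  slide:
    - [0,0,0]
  angular:
    - [0,0,0]
  grip: [1]

```text
t: 2.72
position: [0.5346, -0.2959, 0.2317]
ee_rot: [-1.499, 0.538, -0.54]
force: [-0.3, 0.2, -0.3]
opening: 1.001
```

Run:
```python
from h import *
s=ctrl.read_state(); print(s["t"],s["position"].round(4),yaw(s)[0],s["q"].round(3))
c=ctrl.capture("wrist"); cv2.imwrite("pics/w1.png",c["frame"]); np.save("w1.npy",(c,s),allow_pickle=True)
for l in ["head","selector_shaft"]: print(ctrl.landmark_of("wrist",l)[:4])
print(wpix(c,s,[.532,-.3,.109]))
```

```text
2.725 [ 0.5346 -0.2959  0.2317] -39.47762934841687 [ 0.539  0.45  -0.145  1.87   0.081  0.826 -0.336]
[{'point': [328.9, 94.4], 'p': 0.7}, {'point': [367.4, 263.3], 'p': 0.66}, {'point': [284.2, 208.8], 'p': 0.65}, {'point': [164.0, 249.5], 'p': 0.63}]
[{'point': [282.8, 191.5], 'p': 0.91}, {'point': [185.1, 223.6], 'p': 0.82}, {'point': [319.3, 95.6], 'p': 0.76}]
[278.11319707 213.35765228]
```

View pics/w1.png

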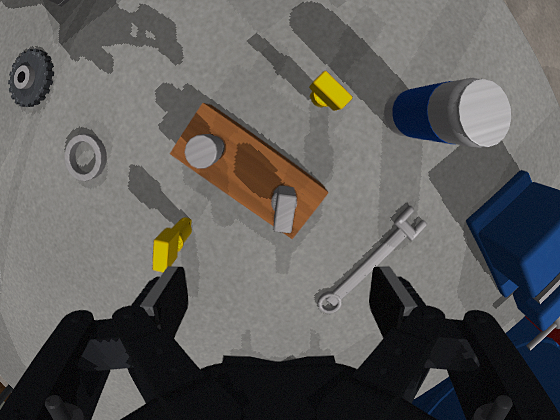

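The wrist view shows the steel bar head at (285,213), nearly aligned with the jaws. The round shaft is at (204,151), and the yellow look-alikes stay clear. Next I'll measure the head's top face.

Run:
```python
from h import *
c,s=np.load("w1.npy",allow_pickle=True)
f=c["frame"]; cv2.imwrite("pics/w1z.png",cv2.resize(f[175:250,240:340],(800,600),interpolation=cv2.INTER_NEAREST))
d=c["depth"]; print(d[195:235:4,270:302:3].round(3))
```

```text
[[0.337 0.317 0.313 0.272 0.271 0.272 0.273 0.273 0.274 0.338 0.337]
 [0.34  0.313 0.312 0.275 0.273 0.272 0.272 0.272 0.272 0.338 0.339]
 [0.339 0.315 0.296 0.274 0.274 0.273 0.275 0.274 0.274 0.339 0.34 ]
 [0.341 0.316 0.279 0.276 0.276 0.275 0.276 0.275 0.275 0.341 0.341]
 [0.343 0.342 0.276 0.276 0.275 0.275 0.276 0.276 0.277 0.341 0.34 ]
 [0.342 0.342 0.278 0.277 0.277 0.277 0.277 0.277 0.343 0.344 0.344]
 [0.343 0.346 0.278 0.278 0.278 0.277 0.279 0.277 0.344 0.345 0.345]
 [0.346 0.346 0.279 0.278 0.278 0.279 0.279 0.278 0.345 0.346 0.346]
 [0.393 0.394 0.28  0.279 0.279 0.28  0.28  0.28  0.347 0.346 0.347]
 [0.395 0.396 0.282 0.281 0.28  0.281 0.281 0.28  0.348 0.348 0.395]]
```

View pics/w1z.png

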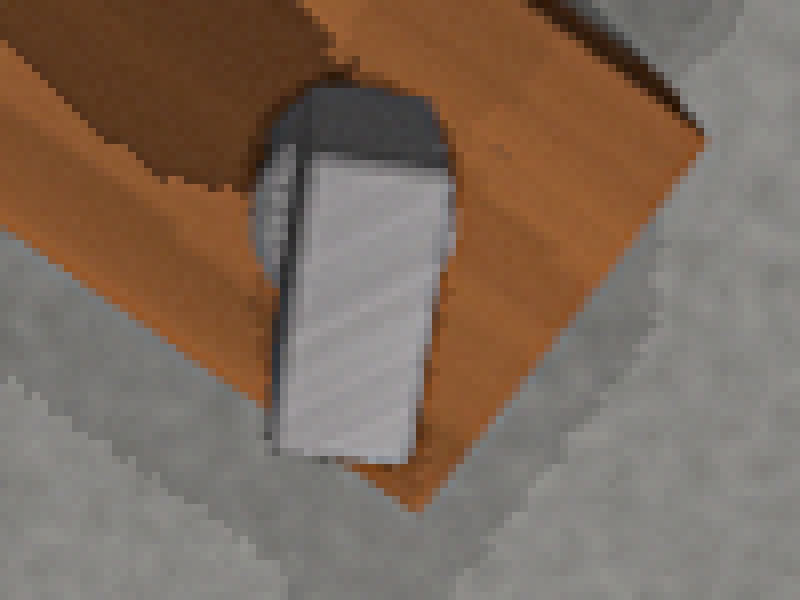

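Run:
```python
from h import *
c,s=np.load("w1.npy",allow_pickle=True)
P=[wworld(c,s,240+u/8-.5+.0,175+v/8-.5,.109)[:2] for u,v in [(303,153),(450,170),(413,464),(277,452)]]
P=np.array(P);print(P.round(4), P.mean(0).round(4))
ax=(P[0]+P[1]-P[2]-P[3])/2; print(np.linalg.norm(ax),np.degrees(np.arctan2(ax[1],ax[0])), np.linalg.norm((P[0]+P[3]-P[1]-P[2])/2))
sd=(P[1]+P[2]-P[0]-P[3])/2; print(np.degrees(np.arctan2(sd[1],sd[0])))
```

```text
[[ 0.5424 -0.2864]
 [ 0.5531 -0.2976]
 [ 0.5297 -0.3204]
 [ 0.5193 -0.31  ]] [ 0.5361 -0.3036]
0.032811562672694417 44.99695174912701 0.015078867273596
-45.537704844004494
```

Emit:
jog_arm:
  slide:
    - [0.03,-0.13,-0.3]
    - [0,0,-0.7]
    - [0,0,-0.3]
    - [0,0,0]
  angular:
    - [0,0,-0.96]
    - [0,0,0]
    - [0,0,0]
    - [0,0,0]
  grip: [0.6,0.6,0.6,0.6]

```text
t: 3.38
position: [0.531, -0.3096, 0.152]
ee_rot: [-1.48, 0.625, -0.619]
force: [0.5, 0.1, 1.0]
opening: 0.6
```

Run:
```python
from h import *
s=ctrl.read_state(); print(s["t"],s["position"].round(4),yaw(s)[0],s["opening"])
c=ctrl.capture("wrist"); cv2.imwrite("pics/w2.png",c["frame"]); np.save("w2.npy",(c,s),allow_pickle=True)
p=wpix(c,s,np.r_[s["position"][:2],.109]);print(p)
```

```text
3.375 [ 0.531  -0.3096  0.152 ] -45.59186360453351 0.6003277248488139
[277.41959811 241.37385056]
```

View pics/w2.png

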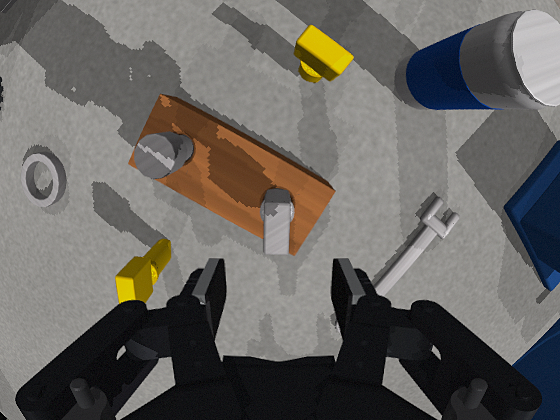

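Run:
```python
from h import *
c,s=np.load("w2.npy",allow_pickle=True)
f=c["frame"]; cv2.imwrite("pics/w2z.png",cv2.resize(f[185:260,230:330],(800,600),interpolation=cv2.INTER_NEAREST))
```

```text
(no output)
```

View pics/w2z.png

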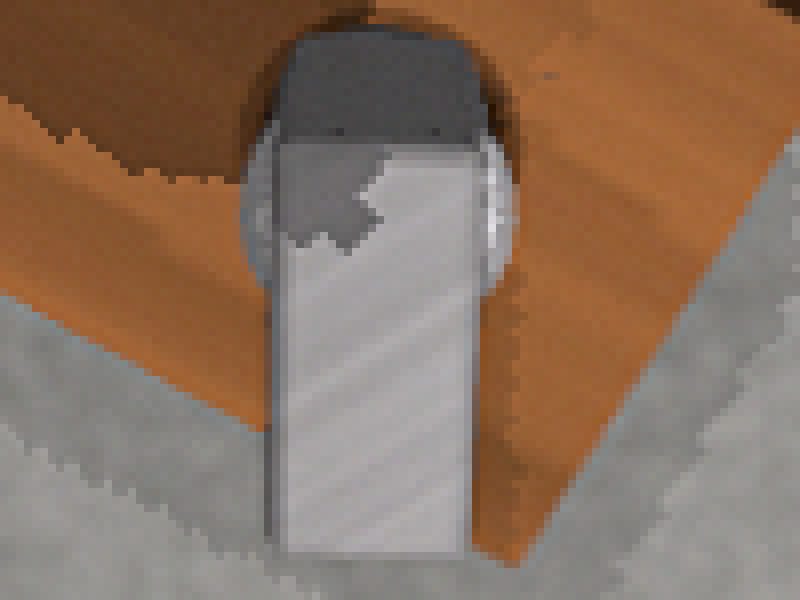

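Run:
```python
from h import *
c,s=np.load("w2.npy",allow_pickle=True)
P=np.array([wworld(c,s,230+u/8-.5,185+v/8-.5,.109)[:2] for u,v in [(280,143),(482,146),(468,554),(282,554)]])
print(P.round(4), P.mean(0).round(4))
ax=(P[0]+P[1]-P[2]-P[3])/2; print(np.linalg.norm(ax),np.degrees(np.arctan2(ax[1],ax[0])), np.linalg.norm((P[0]+P[3]-P[1]-P[2])/2))
```

```text
[[ 0.5432 -0.2871]
 [ 0.5534 -0.2978]
 [ 0.5297 -0.32  ]
 [ 0.5196 -0.3098]] [ 0.5365 -0.3037]
0.03254799219449022 43.54002324178438 0.014573666414604539
```

Emit:
jog_arm:
  slide:
    - [0.09,0.1,-0.3]
    - [0,0,-0.5]
    - [0,0,-0.56]
    - [0,0,0]
    - [0,0,0]
  angular:
    - [0,0,0]
    - [0,0,0]
    - [0,0,0]
    - [0,0,0]
    - [0,0,0]
  grip: [0.6,0.6,0.6,0.6,0.6]

```text
t: 4.05
position: [0.5391, -0.3031, 0.0726]
ee_rot: [-1.48, 0.619, -0.622]
force: [-0.0, -0.6, 0.8]
opening: 0.598
```

Emit:
jog_arm:
  slide:
    - [0,0,0]
    - [0,0,0]
    - [0,0,0]
    - [0,0,0]
    - [0,0,0]
  angular:
    - [0,0,0]
    - [0,0,0]
    - [0,0,0]
    - [0,0,0]
    - [0,0,0]
  grip: [0,0,0,0,0]
  newtons: 80

```text
t: 4.68
position: [0.5385, -0.303, 0.073]
ee_rot: [-1.48, 0.62, -0.622]
force: [-0.8, 0.8, 5.9]
opening: 0.176
```

Run:
```python
from h import *
s=ctrl.read_state(); print(s["t"],s["position"].round(4),yaw(s)[0],s["opening"],s["force"])
c=ctrl.capture("wrist"); cv2.imwrite("pics/w3.png",c["frame"]); np.save("w3.npy",(c,s),allow_pickle=True)
```

```text
4.675 [ 0.5385 -0.303   0.073 ] -45.49179669430855 0.17622396878322993 [-0.84007917  0.80096722  5.89269266]
```

View pics/w3.png

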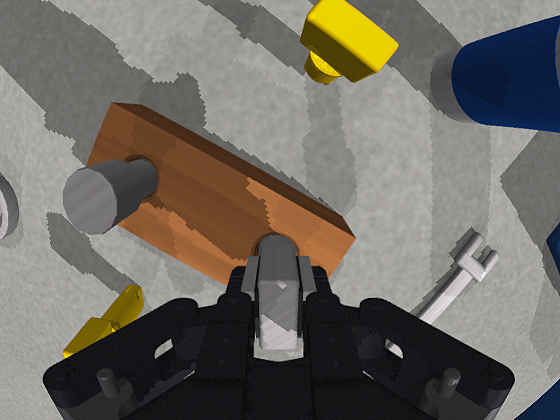

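Emit:
jog_arm:
  slide:
    - [0,0,0.5]
    - [0,0,0.8]
    - [0,0,0.87]
    - [0.065,0.49,0]
    - [0.065,0.49,0]
  angular:
    - [0,0,0]
    - [0,0,0]
    - [0,0,0]
    - [0,0,0.95]
    - [0,0,0.95]
  grip: [0,0,0,0,0]

```text
t: 5.35
position: [0.5451, -0.2421, 0.2013]
ee_rot: [-1.519, 0.47, -0.468]
force: [-0.4, 0.6, -2.6]
opening: 0.175
```

Emit:
jog_arm:
  slide:
    - [0.065,0.49,0]
    - [0.065,0.49,0]
    - [0.065,0.49,0]
    - [0.065,0.49,0]
    - [0.065,0.49,0]
  angular:
    - [0,0,0.95]
    - [0,0,0.95]
    - [0,0,0.95]
    - [0,0,0.95]
    - [0,0,0.95]
  grip: [0,0,0,0,0]

```text
t: 5.98
position: [0.5656, -0.0952, 0.2018]
ee_rot: [-1.569, 0.096, -0.096]
force: [-0.3, -0.3, -2.2]
opening: 0.174
```

Emit:
jog_arm:
  slide:
    - [0.065,0.49,0]
    - [0.065,0.49,0]
    - [0.065,0.49,0]
    - [0.065,0.49,0]
    - [0.065,0.49,0]
  angular:
    - [0,0,0.95]
    - [0,0,0.95]
    - [0,0,0.95]
    - [0,0,0.95]
    - [0,0,0.95]
  grip: [0,0,0,0,0]

```text
t: 6.6
position: [0.5851, 0.0517, 0.2019]
ee_rot: [-1.553, -0.277, 0.276]
force: [-0.1, -1.2, -3.1]
opening: 0.177
```

Emit:
jog_arm:
  slide:
    - [0.065,0.49,0]
    - [0.065,0.49,0]
    - [0,0,0]
    - [0,0,0]
  angular:
    - [0,0,0.95]
    - [0,0,0.95]
    - [0,0,0]
    - [0,0,0]
  grip: [0,0,0,0]

```text
t: 7.1
position: [0.5926, 0.1082, 0.2016]
ee_rot: [-1.53, -0.42, 0.421]
force: [-0.6, -0.2, -2.4]
opening: 0.175
```

Run:
```python
from h import *
s=ctrl.read_state(); print(s["t"],s["position"].round(4),yaw(s)[0],s["opening"],s["force"],s["q"].round(2))
c=ctrl.capture("wrist"); cv2.imwrite("pics/w4.png",c["frame"]); np.save("w4.npy",(c,s),allow_pickle=True)
for l in ["bore","selector_face"]: print(ctrl.landmark_of("wrist",l)[:3])
```

```text
7.1 [0.5926 0.1082 0.2016] 30.747327652865284 0.1748763590042345 [-0.59749332 -0.18416366 -2.43367832] [ 0.1   0.51 -0.49  1.9   0.33  0.81 -0.03]
[{'point': [282.8, 123.8], 'p': 0.88}]
[{'point': [278.9, 120.9], 'p': 0.8}]
```

View pics/w4.png

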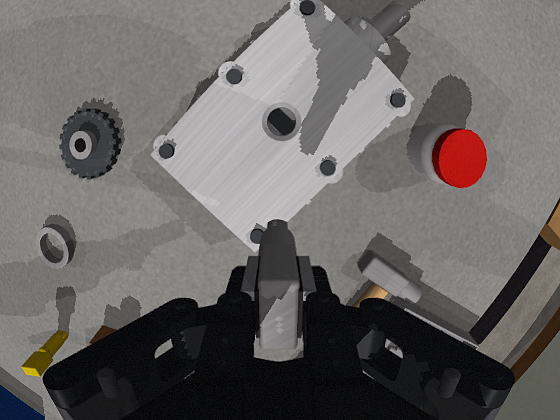

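The bore shows at (282,121), with something of the slot inside. I'll zoom in.

Run:
```python
from h import *
c,s=np.load("w4.npy",allow_pickle=True)
f=c["frame"]; z=cv2.resize(f[96:147,248:316],(800,600),interpolation=cv2.INTER_CUBIC)
z=np.clip(255*(z/255.)**.6,0,255).astype(np.uint8)
cv2.imwrite("pics/w4z.png",z)
print(wworld(c,s,282.5,121.5,.07), wworld(c,s,282.8,123.8,.07), wworld(c,s,278.9,120.9,.05))
bolts=[(308,8),(234,76),(167,151),(258,236),(328,167),(398,100)]
B=np.array([wworld(c,s,u,v,.075)[:2] for u,v in bolts]); print(B.round(4),B.mean(0))
d=(B[0]-B[2]); print(np.degrees(np.arctan2(d[1],d[0])),np.linalg.norm(d)); d=B[5]-B[3]; print(np.degrees(np.arctan2(d[1],d[0])))
```

```text
[0.55916305 0.17088534 0.07      ] [0.56036722 0.16935341 0.07      ] [0.55636267 0.16982323 0.05      ]
[[0.527  0.2659]
 [0.5055 0.1838]
 [0.4857 0.1013]
 [0.5913 0.0752]
 [0.6111 0.1582]
 [0.6319 0.24  ]] [0.55875226 0.17071532]
75.92777264874056 0.16970818203398091
76.13890983251231
```

View pics/w4z.png

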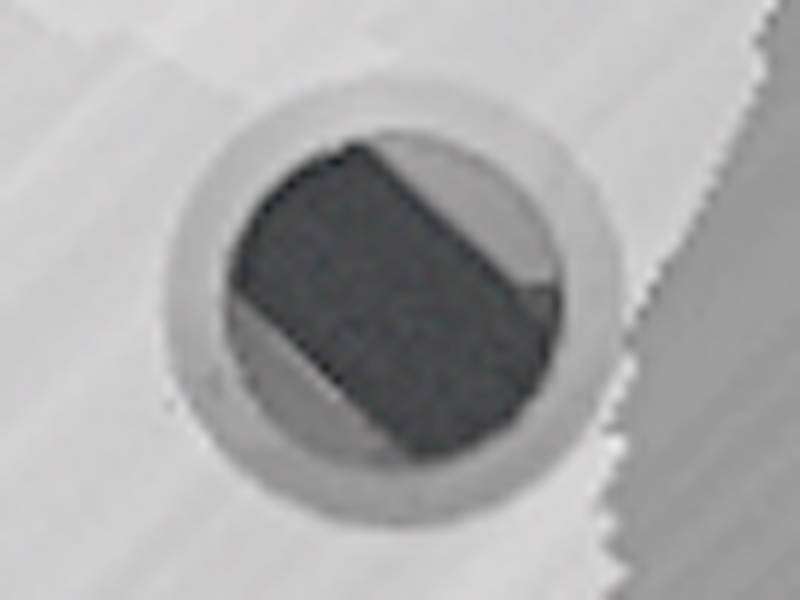

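Run:
```python
from h import *
c,s=np.load("w4.npy",allow_pickle=True)
k=800/68
g=lambda u,v,z:wworld(c,s,248+u/k-.5,96+v/k-.5,z)[:2]
for a,b in [((370,150),(512,278)),((240,297),(405,455))]:
    d=g(*b,.05)-g(*a,.05); print(np.degrees(np.arctan2(d[1],d[0])))
m=(g(370,150,.05)+g(512,278,.05)+g(240,297,.05)+g(405,455,.05))/4; print("slot centre-ish",m)
P=[g(u,v,.07) for u,v in [(165,300),(625,300),(395,70),(395,530)]];print(np.mean(P,0),P)
P=[g(u,v,.066) for u,v in [(225,297),(563,297),(395,130),(395,465)]];print(np.mean(P,0))
```

```text
-11.55658460608441
-13.431468559446055
slot centre-ish [0.55700696 0.17056936]
[0.55791456 0.17068309] [array([0.54396595, 0.16240457]), array([0.57182015, 0.17904374]), array([0.54951272, 0.18477008]), array([0.56635944, 0.15651398])]
[0.55781767 0.17083597]
```

Emit:
jog_arm:
  slide:
    - [-0.067,0.117,0]
    - [-0.067,0.117,0]
    - [-0.067,0.117,0]
    - [-0.067,0.117,0]
    - [-0.067,0.117,0]
  angular:
    - [0,0,0.91]
    - [0,0,0.91]
    - [0,0,0.91]
    - [0,0,0.91]
    - [0,0,0.91]
  grip: [0,0,0,0,0]

```text
t: 7.88
position: [0.5725, 0.1426, 0.2019]
ee_rot: [-1.43, -0.773, 0.774]
force: [0.1, 0.1, -1.9]
opening: 0.177
```

Emit:
jog_arm:
  slide:
    - [-0.067,0.117,0]
    - [-0.067,0.117,0]
    - [-0.067,0.117,0]
    - [-0.067,0.117,0]
    - [0,0,0]
  angular:
    - [0,0,0.91]
    - [0,0,0.91]
    - [0,0,0.91]
    - [0,0,0.91]
    - [0,0,0]
  grip: [0,0,0,0,0]

```text
t: 8.5
position: [0.5563, 0.1713, 0.2019]
ee_rot: [-1.304, -1.048, 1.048]
force: [-0.3, -0.6, -2.4]
opening: 0.178
```

Emit:
jog_arm:
  slide:
    - [0,0,-0.3]
    - [0,0,-0.3]
    - [0,0,-0.2]
    - [0,0,0]
    - [0,0,0]
  angular:
    - [0,0,0]
    - [0,0,0]
    - [0,0,0]
    - [0,0,0]
    - [0,0,0]
  grip: [0,0,0,0,0]

```text
t: 9.12
position: [0.5567, 0.1721, 0.154]
ee_rot: [-1.303, -1.049, 1.048]
force: [0.4, -0.5, -2.3]
opening: 0.174
```

Run:
```python
from h import *
s=ctrl.read_state(); print(s["t"],s["position"].round(4),yaw(s)[0],s["opening"],s["force"],s["q"].round(2))
c=ctrl.capture("wrist"); a=c["frame"]; np.save("w5.npy",(c,s),allow_pickle=True)
c=ctrl.capture("side"); b=c["frame"]; cv2.imwrite("pics/w5.png",np.hstack([cv2.resize(a,(400,300)),cv2.resize(b[180:300,120:280],(400,300))]))
```

```text
9.125 [0.5567 0.1721 0.154 ] 77.64466629726799 0.1736751409166252 [ 0.37206537 -0.48252809 -2.3206443 ] [ 0.1   0.6  -0.67  1.98  0.53  0.75  0.46]
```

View pics/w5.png

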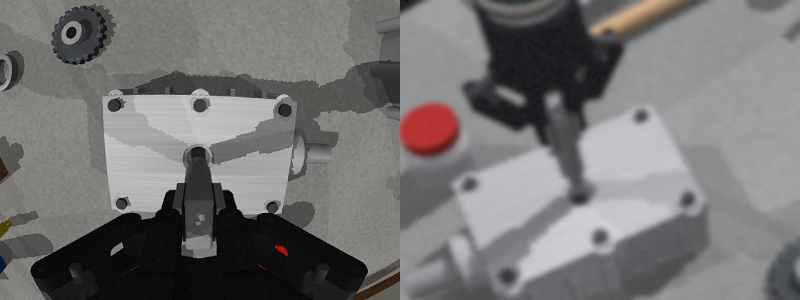

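Run:
```python
from h import *
c,s=np.load("w5.npy",allow_pickle=True)
a=c["frame"][190:265,230:330]
print(wpix(c,s,[.5583,.1708,.07]), wpix(c,s,[.5583,.1708,.091]))
cc=ctrl.capture("side"); b=cc["frame"]; cv2.imwrite("pics/w6.png",np.hstack([cv2.resize(a,(400,300),interpolation=cv2.INTER_CUBIC),cv2.resize(b[220:280,160:240],(400,300),interpolation=cv2.INTER_CUBIC)]))
T=cc["camera_from_world"]
for P in [(.5583,.1708,.07),(.5583,.1708,.091)]:
    p=T[:3,:3]@P+T[:3,3]; print(cc["fx"]*p[0]/p[2]+cc["cx"],cc["fy"]*p[1]/p[2]+cc["cy"])
```

```text
[277.69489811 223.39240994] [277.66208739 233.10438402]
191.36653860157756 255.77897655219428
189.9653578715611 250.54808526690027
```

View pics/w6.png

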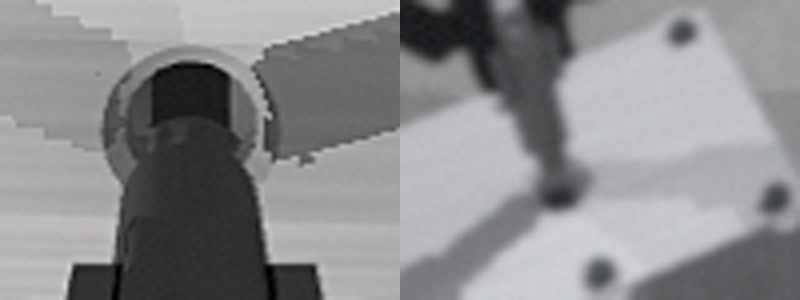

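The slot lines up with the shaft and the bore is centred under it, so I'm lowering.

Emit:
jog_arm:
  slide:
    - [0,0,-0.25]
    - [0,0,-0.15]
    - [0,0,-0.12]
    - [0,0,-0.1]
    - [0,0,0]
  angular:
    - [0,0,0]
    - [0,0,0]
    - [0,0,0]
    - [0,0,0]
    - [0,0,0]
  grip: [0,0,0,0,0]

```text
t: 9.9
position: [0.5561, 0.1716, 0.1161]
ee_rot: [-1.303, -1.048, 1.05]
force: [-0.5, -0.4, -2.0]
opening: 0.176
```

Emit:
jog_arm:
  slide:
    - [0,0,-0.06]
    - [0,0,-0.06]
    - [0,0,-0.06]
    - [0,0,0]
  angular:
    - [0,0,0]
    - [0,0,0]
    - [0,0,0]
    - [0,0,0]
  grip: [0,0,0,0]

```text
t: 10.4
position: [0.5562, 0.1716, 0.1056]
ee_rot: [-1.303, -1.048, 1.049]
force: [0.1, 0.1, -2.4]
opening: 0.179
```

Emit:
jog_arm:
  slide:
    - [0,0,-0.05]
    - [0,0,-0.05]
    - [0,0,-0.02]
    - [0,0,0]
  angular:
    - [0,0,0]
    - [0,0,0]
    - [0,0,0]
    - [0,0,0]
  grip: [0,0,0,0]

```text
t: 10.9
position: [0.5564, 0.1717, 0.099]
ee_rot: [-1.304, -1.049, 1.049]
force: [-1.9, -0.7, 0.8]
opening: 0.176
```

Emit:
jog_arm:
  slide:
    - [0,0,-0.02]
    - [0,0,0]
    - [0,0,0]
  angular:
    - [0,0,0]
    - [0,0,0]
    - [0,0,0]
  grip: [0,0,0]

```text
t: 11.28
position: [0.5565, 0.1718, 0.0985]
ee_rot: [-1.305, -1.049, 1.049]
force: [-2.3, -1.0, 7.5]
opening: 0.179
```

Emit:
jog_arm:
  slide:
    - [0,0,-0.04]
    - [0,0,-0.04]
    - [0,0,-0.03]
    - [0,0,0]
    - [0,0,0]
  angular:
    - [0,0,0]
    - [0,0,0]
    - [0,0,0]
    - [0,0,0]
    - [0,0,0]
  grip: [0,0,0,0,0]

```text
t: 11.9
position: [0.5565, 0.1718, 0.0925]
ee_rot: [-1.305, -1.049, 1.049]
force: [-3.7, -2.0, 11.0]
opening: 0.174
```

Emit:
jog_arm:
  slide:
    - [0,0,-0.01]
    - [0.001,0.001,0]
    - [0.001,0.001,0]
    - [0.001,0.001,0]
    - [0.001,0.001,0]
  angular:
    - [0,0,0]
    - [0,0,-0.8]
    - [0,0,-0.8]
    - [0,0,-0.8]
    - [0,0,-0.8]
  grip: [0,0,0,0,0]

```text
t: 12.52
position: [0.5567, 0.1722, 0.092]
ee_rot: [-1.418, -0.805, 0.804]
force: [-3.4, -1.9, 12.4]
opening: 0.179
```

Run:
```python
from h import *
s=ctrl.read_state(); print(s["t"],s["position"].round(4),yaw(s)[0],s["opening"],s["force"],s["torque"])
```

```text
12.525 [0.5567 0.1722 0.092 ] 59.1747180555284 0.17877757922927437 [-3.42377398 -1.87831361 12.38167295] [-0.44644167  0.85600294 -0.00948145]
```

Emit:
jog_arm:
  slide:
    - [0.001,0.001,0]
    - [0.001,0.001,0]
    - [0.001,0.001,0]
    - [0.001,0.001,0]
    - [0.001,0.001,0]
  angular:
    - [0,0,-0.8]
    - [0,0,-0.8]
    - [0,0,-0.8]
    - [0,0,-0.8]
    - [0,0,-0.8]
  grip: [0,0,0,0,0]

```text
t: 13.15
position: [0.5572, 0.1727, 0.092]
ee_rot: [-1.514, -0.496, 0.495]
force: [-3.1, -2.4, 12.2]
opening: 0.177
```

Run:
```python
from h import *
s=ctrl.read_state(); print(s["t"],s["position"].round(4),yaw(s)[0],s["opening"],s["force"],s["torque"])
```

```text
13.15 [0.5572 0.1727 0.092 ] 36.26868987159369 0.17721124046537834 [-3.08317926 -2.40986934 12.17455053] [-0.39992664  0.8166864   0.08118218]
```

Emit:
jog_arm:
  slide:
    - [0.001,0.001,0]
    - [0.001,0.001,0]
    - [0.001,0.001,0]
    - [0.001,0.001,0]
    - [0,0,0]
  angular:
    - [0,0,-0.8]
    - [0,0,-0.8]
    - [0,0,-0.8]
    - [0,0,-0.8]
    - [0,0,-0.3]
  grip: [0,0,0,0,0]

```text
t: 13.78
position: [0.5578, 0.1729, 0.0922]
ee_rot: [-1.56, -0.225, 0.222]
force: [-1.5, -1.8, 11.6]
opening: 0.174
```

Run:
```python
from h import *
s=ctrl.read_state(); print(s["t"],s["position"].round(4),yaw(s)[0],s["opening"],s["force"],s["torque"])
```

```text
13.775 [0.5578 0.1729 0.0922] 16.29871550054629 0.1740201284285471 [-1.54342486 -1.76100268 11.64711675] [-0.37426786  0.65934887  0.10703347]
```

Emit:
jog_arm:
  slide:
    - [0,0.001,0]
    - [0,0.001,0]
    - [0,0,0]
  angular:
    - [0,0,-0.6]
    - [0,0,-0.6]
    - [0,0,0]
  grip: [0,0,0]

```text
t: 14.15
position: [0.5588, 0.1735, 0.0924]
ee_rot: [-1.566, -0.133, 0.127]
force: [-2.6, 0.1, 11.8]
opening: 0.175
```

Run:
```python
from h import *
s=ctrl.read_state(); print(s["t"],s["position"].round(4),yaw(s)[0],s["opening"],s["force"],s["torque"])
```

```text
14.15 [0.5588 0.1735 0.0924] 9.470460853832895 0.17543769466995462 [-2.60061552  0.08351372 11.75766272] [-0.26686734  0.39911044  0.01094082]
```

Emit:
jog_arm:
  slide:
    - [0,0.001,0]
    - [0,0,0]
    - [0,0,0]
  angular:
    - [0,0,-0.6]
    - [0,0,0]
    - [0,0,0]
  grip: [0,0,0]

```text
t: 14.52
position: [0.5584, 0.1738, 0.0923]
ee_rot: [-1.568, -0.085, 0.081]
force: [-2.8, -0.5, 12.3]
opening: 0.179
```

Run:
```python
from h import *
s=ctrl.read_state(); print(s["t"],s["position"].round(4),yaw(s)[0],s["opening"],s["force"],s["torque"])
```

```text
14.525 [0.5584 0.1738 0.0923] 6.05941869394505 0.1790392062588985 [-2.78278577 -0.458606   12.25872886] [-0.19021584  0.51807738  0.04226114]
```

Emit:
jog_arm:
  slide:
    - [0,0,0]
    - [0,0,0]
    - [0,0,0]
  angular:
    - [0,0,-0.7]
    - [0,0,0]
    - [0,0,0]
  grip: [0,0,0]

```text
t: 14.9
position: [0.5584, 0.174, 0.0924]
ee_rot: [-1.57, -0.032, 0.027]
force: [-1.7, -0.8, 11.5]
opening: 0.173
```

Run:
```python
from h import *
s=ctrl.read_state(); print(s["t"],s["position"].round(4),yaw(s)[0],s["opening"],s["force"],s["torque"],s["joint_efforts"])
```

```text
14.9 [0.5584 0.174  0.0924] 2.1416040337953306 0.17326025370452242 [-1.65333052 -0.848747   11.4694724 ] [-0.13701462  0.56633182  0.27253047] [  0.31462007 -41.7458868   -1.32099565 -11.04780436  -0.04770815
  -0.70311204  -0.2373    ]
```

Emit:
jog_arm:
  slide:
    - [0,0,0]
    - [0,0,0]
    - [0,0,0]
  angular:
    - [0,0,-0.6]
    - [0,0,0]
    - [0,0,0]
  grip: [0,0,0]

```text
t: 15.28
position: [0.5585, 0.1741, 0.0924]
ee_rot: [-1.57, 0.013, -0.019]
force: [-2.6, 0.6, 11.5]
opening: 0.18
```

Run:
```python
from h import *
s=ctrl.read_state(); print(s["t"],s["position"].round(4),yaw(s)[0],s["opening"],s["force"],s["torque"])
c=ctrl.capture("wrist");cv2.imwrite("pics/w7.png",c["frame"])
```

```text
15.275 [0.5585 0.1741 0.0924] -1.179376463667705 0.17950259584285222 [-2.61316614  0.57947395 11.53652131] [-0.13717938  0.51866341  0.60256857]
```

View pics/w7.png

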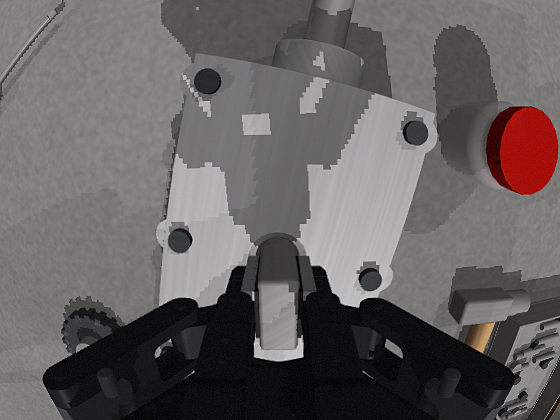

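Emit:
jog_arm:
  slide:
    - [0,0,0]
    - [0,0,0]
    - [0,0,0.04]
    - [0,0,0.04]
    - [0,0,0]
  angular:
    - [0,0,-0.4]
    - [0,0,0]
    - [0,0,0]
    - [0,0,0]
    - [0,0,0]
  grip: [0,0,0,0,0]

```text
t: 15.95
position: [0.5585, 0.1742, 0.097]
ee_rot: [-1.569, 0.044, -0.05]
force: [-1.8, 0.4, 7.9]
opening: 0.177
```

Run:
```python
from h import *
s=ctrl.read_state(); print(s["t"],s["position"].round(4),yaw(s)[0],s["opening"],s["force"],s["torque"])
```

```text
15.95 [0.5585 0.1742 0.097 ] -3.4026770911980138 0.176628388229387 [-1.8386295   0.39284633  7.8777044 ] [-0.04224379  0.37955534  0.68499633]
```

Emit:
jog_arm:
  slide:
    - [0,0,0.02]
    - [0,0,0.01]
    - [0,0,0]
    - [0,0,0]
  angular:
    - [0,0,0.6]
    - [0,0,0.6]
    - [0,0,0]
    - [0,0,0]
  grip: [0,0,0,0]

```text
t: 16.45
position: [0.5583, 0.1741, 0.0984]
ee_rot: [-1.569, -0.047, 0.042]
force: [-0.9, 0.1, 8.0]
opening: 0.177
```

Run:
```python
from h import *
s=ctrl.read_state(); print(s["t"],s["position"].round(4),yaw(s)[0],s["opening"],s["force"],s["torque"])
```

```text
16.45 [0.5583 0.1741 0.0984] 3.233109001322515 0.17674735709061218 [-0.94657432  0.1246898   7.97761166] [0.04984243 0.29986568 0.06194259]
```

Emit:
jog_arm:
  slide:
    - [0,0,0.015]
    - [0,0,0]
    - [0,0,0]
    - [0,0,0]
    - [0,0,0]
  angular:
    - [0,0,0]
    - [0,0,0]
    - [0,0,0]
    - [0,0,0]
    - [0,0,0]
  grip: [0,0,0.5,0.5,0.5]

```text
t: 17.08
position: [0.5571, 0.1724, 0.0974]
ee_rot: [-1.571, -0.043, 0.043]
force: [0.2, 0.2, -0.3]
opening: 0.494
```

Emit:
jog_arm:
  slide:
    - [0,0,0]
    - [0,0,0.3]
    - [0,0,0.8]
    - [0,0,0.8]
    - [0,0,0]
  angular:
    - [0,0,0]
    - [0,0,0]
    - [0,0,0]
    - [0,0,0]
    - [0,0,0]
  grip: [0.6,0.6,0.6,0.6,0.6]

```text
t: 17.7
position: [0.5603, 0.1742, 0.2172]
ee_rot: [-1.567, -0.051, 0.035]
force: [-0.7, -0.5, -0.3]
opening: 0.602
```

Run:
```python
from h import *
s=ctrl.read_state(); print(s["t"],s["position"].round(4),yaw(s)[0],s["opening"],s["force"],s["torque"])
c=ctrl.capture("wrist");cv2.imwrite("pics/w8.png",c["frame"]); np.save("w8.npy",(c,s),allow_pickle=True)
print(ctrl.landmark_of("wrist","head")[:2])
cc=ctrl.capture("side");cv2.imwrite("pics/s8.png",cv2.resize(cc["frame"][180:300,120:280],(800,600)))
```

```text
17.7 [0.5603 0.1742 0.2172] 3.1416774093265287 0.6021944862848192 [-0.65087095 -0.47129498 -0.34218082] [-0.0482189  -0.01416073  0.03201956]
[]
```

View pics/w8.png

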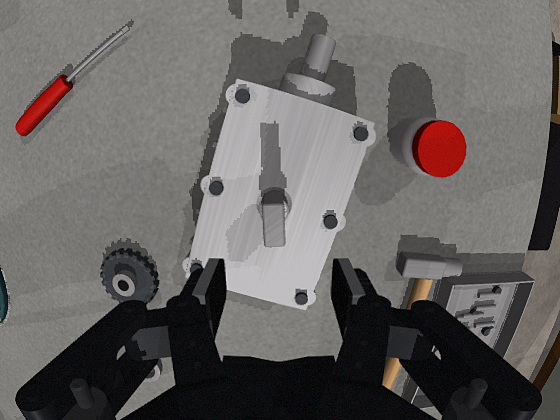

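View pics/s8.png

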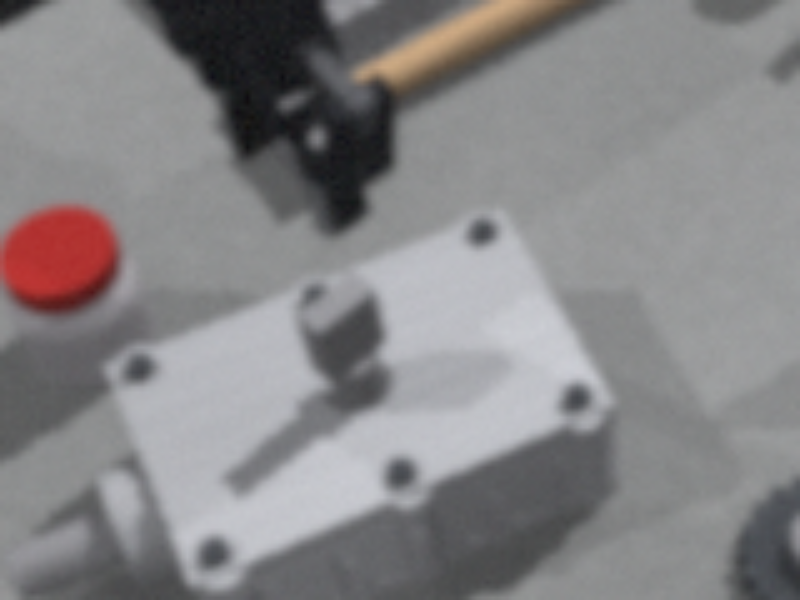

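Run:
```python
from h import *
c,s=np.load("w8.npy",allow_pickle=True)
cv2.imwrite("pics/w8z.png",cv2.resize(c["frame"][180:255,225:325],(800,600),interpolation=cv2.INTER_NEAREST))
cc=ctrl.capture("side"); d=cc["depth"]
v,u=240,188
for u in range(184,196,3): print([world(cc,u,v,d=d[v,u]).round(3) for v in (236,239,242)])
```

```text
[array([0.617, 0.152, 0.071]), array([0.563, 0.175, 0.134]), array([0.557, 0.18 , 0.133])]
[array([0.566, 0.166, 0.134]), array([0.559, 0.17 , 0.134]), array([0.552, 0.175, 0.135])]
[array([0.561, 0.161, 0.134]), array([0.555, 0.165, 0.133]), array([0.551, 0.169, 0.13 ])]
[array([0.604, 0.135, 0.069]), array([0.552, 0.16 , 0.131]), array([0.551, 0.162, 0.123])]
```

View pics/w8z.png

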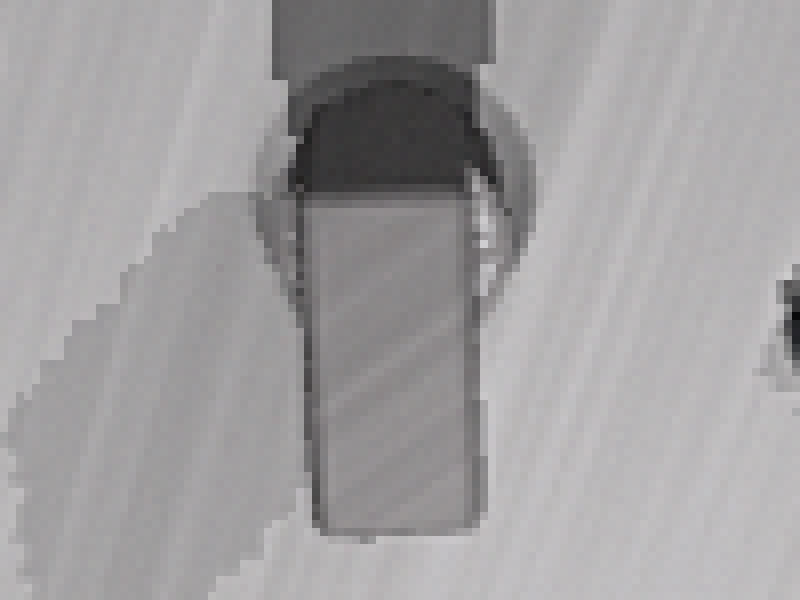

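Run:
```python
from h import *
c,s=np.load("w8.npy",allow_pickle=True)
P=np.array([wworld(c,s,225+u/8-.5,180+v/8-.5,.135)[:2] for u,v in [(303,192),(470,192),(485,532),(320,536)]])
print(P.mean(0)); ax=(P[0]+P[1]-P[2]-P[3])/2; print(np.degrees(np.arctan2(ax[1],ax[0])),np.linalg.norm(ax))
for a,b in [(0,3),(1,2)]:
  d=P[a]-P[b]; print(np.degrees(np.arctan2(d[1],d[0])))
```

```text
[0.55834744 0.17136905]
95.46274306542425 0.032691789551859224
95.0621681448867
95.86791243638831
```

Emit:
jog_arm:
  slide:
    - [0,0,0.3]
    - [0,0,0]
    - [0,0,0]
    - [0,0,0]
  angular:
    - [0,0,0]
    - [0,0,0]
    - [0,0,0]
    - [0,0,0]
  grip: [0.6,0.6,0.6,0.6]

```text
t: 18.4
position: [0.557, 0.1726, 0.2294]
ee_rot: [-1.571, -0.043, 0.044]
force: [0.5, -0.2, -1.0]
opening: 0.599
```

Run:
```python
from h import *
print(ctrl.close_job())
```

```text
the job is handed in; nothing more can be done
None
```

I put the selector shaft home in the slot, pushed it down and turned the selector clockwise to its stop, then let it spring back up. I handed the job in at about 18.4 s; no verdict is reported.

- **Insertion:** The wrist camera showed the slot through the bore, lying about 12.5° clockwise from world x. I lined the shaft up first and lowered it straight in, so it never had to be turned on the selector's face. It seated at about 10 N with the tool at the height expected for home.
- **Push and turn:** I pushed it down about 6 mm at about 14 N and turned it until the torque climbed to about 0.7 N m. I then raised it, turned it back about 6° to take the load off, and let go.
- **Last checks:** The top of the head is at 134 mm (135 mm expected at home and sprung up). Its centre is about 0.6 mm from where I measured the bore, and the gripper was clear and force-free. I judged uprightness only from the pictures.
- **What I could not read directly:** The selector's own angle. The head shows a net turn of about 72°, which with 10° of play puts the selector at about 60° or just over. The gripper's own angle read about 74°, so the two differ by a couple of degrees. That gap fits picture error or a slight slip in the grip.

No other object on the bench was touched, as far as the wrist and side views showed; I took no last top view.

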